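# Feed stale rolls to the crumb mill and start it

## Robot

A 6-joint arm with a two-finger parallel gripper is mounted at the origin on the work surface. World frame = base frame: x ahead of the robot, y to its left, z up, the work surface at z = 0. Lengths are in m, angles in rad, forces in N, time in s.
With the tool pointing down it reaches from about 0.425 to 0.95 m from the base axis. Payload 3.5 kg.
Tool frame: the origin (TCP) lies at the very end of the fingers, on their centre line; the grasp point (between the pads) lies 19 mm behind it (ctrl.pinch_z is the distance from the TCP to the grasp point, in m); z points along the fingers, y is the line along which they close (so a half turn about z gives the same grasp; the last joint's range is limited). The gripper opens to 85 mm and grips with 20 to 120 N. Pads are 22 mm wide; open, the fingers measure 114 mm over their backs; the gripper's body (76 mm by 85 mm) begins 54 mm behind the grasp point. The pads swing forward as they close: fully open they stand 13 mm farther back than shut.
Start: joints at [1.07, 0.286, 1.577, -0, 1.279, -0.15], TCP at [0.232, 0.634, 0.231] pointing down, gripper open.
Joint ranges: [-2.77, 2.77], [-0.9, 2.22], [0.21, 2.48], [-1.53, 4.67], [0.24, 2.81], [-2.84, 2.84]. Speed limits (rad/s): [2.79, 2.79, 3.14, 3.14, 3.14, 3.14].

## Interface

Orientations are given as a unit quaternion [x, y, z, w].
In Python, from plant import ctrl gives the robot as it stands. The module is installed in compiled form; this text tells all that it offers.
- The arm moves only by the shell command python3 -m crank 'ROWS' [OPENING] [FORCE]. ROWS is JSON, a list of rows, each a list of 6 numbers: the shift along the tool's x, y, z in cm, then the turn, a rotation vector about the tool's x, y, z in rad. In form: [[tx, ty, tz, rx, ry, rz], ...]. A call has 1 to 10 rows; each row is the pose to reach, as a shift and turn from the pose commanded when the call began, along the tool's axes at that moment; what a row does not reach only later rows make up. A row lasts 1/10 s, in which the tool goes at most 50 mm and 8.59 degrees, less where a joint would pass 70% of its speed; a pose out of reach is approached as far as the arm can. A call with a gripper value outside its range is refused whole. OPENING is the opening, from 0 (shut) to 1 (fully open), set as the call begins (- or left out, the last holds). The fingers move at their own pace and stop on an object; FORCE is the grip in N (left out, the last holds). Time passes only in rows, so rows that repeat a pose let the fingers close. It gives the time, the measured TCP pose, the force, the opening and the grip force at its end, in the units of the state.
- ctrl.get_state(): the state, without advancing time (a new reading comes with each control period).
- ctrl.read_camera(name): name is "scene" or "top" or "wrist"; returns (picture, depth): 384x512x3 uint8, blue, green, red; 384x512 float32, m along the optical axis (not along the pixel's ray), 0 where there is no reading.
- ctrl.camera_info(name): a dict with "K" (3x3 intrinsics, pixels), "k1" (the pictures are not rectified: a ray, as slopes to the right and down, at radius r is drawn at 1 + k1 r^2 times it, then the intrinsics apply), "origin" and "orientation" of the camera in the world. Camera axes: x right, y down, z forward; pixel columns grow to the right and rows downward; lengths in m; the calibration is good to about 2 mm. A picture is of the moment at which its call begins: read the wrist's pose just before it. camera_info takes no time and is no camera call; for the wrist camera it gives the pose at the moment of the call.
- ctrl.sign_off(): hands the job in; it is judged then, once.
The state is a dict: "time": time; "qpos": joint angles; "dq": joint speeds; "joint_efforts": joint torques, N m; "eef_pos": TCP position; "tcp_rot": TCP orientation; "contact_force": force on the tool from outside, world axes, zero at the start; "wrist_torque": the same for the moment, N m; "opening": opening from 0.0 (shut) to 1.0 (fully open); "finger_force": force on a finger pad.
Only numpy, scipy, OpenCV 4.12 (cv2) and the standard library are available. Lean on these libraries where they do the work, as an engineer would, in place of code of your own. Each camera call takes 0.05 s, during which the arm holds its last target. There are 200 camera calls.

## Task

Tip the tote of stale rolls into the crumb mill's feed hopper so that all five are inside, then set the empty tote back upright on the middle of its mat and let go. Then plug the yellow key plug fully home into the console's socket, and last push the start lever all the way over to on. Leave the jar, brush and scraper alone.

Things in the scene. Friction and masses are not known exactly. Their poses are not given: they have to be found in the camera images.
- hopper: Fixed feed hopper of a crumb mill: open steel box, outside 220 (its x) x 260 (y) x 150 mm high, 4 mm walls, inner plates sloping to a floor 12 mm up. Origin: centre of its underside on the counter, z up. A green console 130 (x) x 260 (y) x 60 mm high adjoins its -x side (towards the robot), centred 175 mm from the origin; it carries socket and start lever.
- hopper_mouth (a point): Centre of the hopper's open mouth, at rim height (150 mm above the counter).
- socket (a point): Centre of the mouth of the rectangular socket hole in the console's top, framed in yellow: 37 mm along the hopper's x, 25 mm along its y, 24 mm deep, bevelled. Axes as the hopper's, z up; 175 mm to -x and 75 mm to -y of the hopper's origin, 60 mm above the counter.
- start_lever (a joint): Start lever on the console, rad: 0 = off, leaning to the hopper's +y (away from the socket); 1.0 = on, fully over to -y (towards the socket). Stays where left. Pivot 82 mm above the counter at hopper x -175, y +70 mm, axis along hopper x; steel rod 80 mm long, 10 mm thick.
- start_lever_tip (a point): Centre of the lever's red ball (26 mm across).
- mat: Black rubber mat where the tote stands, 320 (x) x 260 (y) x 3 mm, fixed. Origin: centre of its underside.
- tote: Blue open tote 225 (x) x 150 (y) mm, walls 4 thick, 60 high; 0.35 kg empty. Origin: underside, below the handle; z up. Floor from x -70 to +110; its front (-x) is a pouring lip sloping up at 35 deg to x -115, 36 mm high, no wall above. Black handle bar across it along y on side uprights: 162 long, 14 thick (x), 24 tall (z), centre 125 mm above the origin.
- key_plug: Yellow interlock key plug standing on its prong: black rectangular prong 34 (x) x 22 (y) x 22 mm tall, flange 48 x 36 x 6 mm above it, then a grip fin 40 (x) x 18 (y) x 32 mm; 60 mm tall in all. Origin: centre of the prong's end, z up to the fin. It fits its socket either way round. 60 g.
- jar: White jar with wooden lid, 76 mm across, 110 mm high, a bystander.
- bench_brush: Bench brush lying on the counter, a bystander.
- dough_scraper: Steel dough scraper with wooden grip, 110 mm, lying flat, a bystander.
- roll1: Stale hard round roll, 52 mm across, 37 mm high, 35 g; starts in the tote. Origin: centre of its flat underside.
- roll2: Stale hard round roll, 52 mm across, 37 mm high, 35 g; starts in the tote. Origin: centre of its flat underside.
- roll3: Stale hard round roll, 52 mm across, 37 mm high, 35 g; starts in the tote. Origin: centre of its flat underside.
- roll4: Stale hard round roll, 52 mm across, 37 mm high, 35 g; starts in the tote. Origin: centre of its flat underside.
- roll5: Stale hard round roll, 52 mm across, 37 mm high, 35 g; starts in the tote. Origin: centre of its flat underside.
There are look-alikes about, which are no part of the job. Of the things that look like the key_plug, take the one that is farthest to the robot's right at the start.

How it is judged:
On the way, in this order (a step that is already met when the one before it is completed fails the run):
1. all five rolls have been tipped into the hopper (x of roll1 in the frame of hopper between -0.11 and 0.11 m and y of roll1 in the frame of hopper between -0.13 and 0.13 m and z of roll1 in the frame of hopper between 0 and 0.145 m and x of roll2 in the frame of hopper between -0.11 and 0.11 m and y of roll2 in the frame of hopper between -0.13 and 0.13 m and z of roll2 in the frame of hopper between 0 and 0.145 m and x of roll3 in the frame of hopper between -0.11 and 0.11 m and y of roll3 in the frame of hopper between -0.13 and 0.13 m and z of roll3 in the frame of hopper between 0 and 0.145 m and x of roll4 in the frame of hopper between -0.11 and 0.11 m and y of roll4 in the frame of hopper between -0.13 and 0.13 m and z of roll4 in the frame of hopper between 0 and 0.145 m and x of roll5 in the frame of hopper between -0.11 and 0.11 m and y of roll5 in the frame of hopper between -0.13 and 0.13 m and z of roll5 in the frame of hopper between 0 and 0.145 m), for 0.2 s.
2. the empty tote stands upright on the middle of its mat, released (horizontal distance between tote and mat below 0.06 m and z of tote in the frame of mat below 0.012 m and angle between tote's own z axis and vertical below 0.08 rad and contact force between the fingers and tote below 0.3 N), for 0.2 s.
3. the key plug is fully home in the socket (z of key_plug in the frame of socket below -0.0195 m and horizontal distance between key_plug and socket below 0.006 m and angle between key_plug's own z axis and vertical below 0.09 rad and angle between the x axis of key_plug and the x axis of hopper, either way round below 0.15 rad), for 0.2 s.
4. the start lever is over to on (value of joint start_lever above 0.85 rad), for 0.1 s.
At the end, for the whole second after the job is handed in: All five rolls lie inside the hopper below its rim; the tote stands upright (within 0.08 rad) on its mat, its origin within 60 mm of the mat's centre; the key plug is upright in the socket, its prong at least 19.5 mm deep of 22; the lever is past 0.85 rad of 1.0; tote and plug are at rest (all of step 1 and all of step 3 and horizontal distance between tote and mat below 0.06 m and z of tote in the frame of mat below 0.012 m and angle between tote's own z axis and vertical below 0.08 rad and value of joint start_lever above 0.85 rad and linear speed of each of tote, key_plug below 0.02 m/s); the robot touches nothing.
It fails at once if the jar was moved more than 40 mm (distance of jar from where it was at the start of the episode above 0.04 m).
It fails at once if the bench brush was moved more than 40 mm (distance of bench_brush from where it was at the start of the episode above 0.04 m).
It fails at once if the dough scraper was moved more than 40 mm (distance of dough_scraper from where it was at the start of the episode above 0.04 m).
It also fails if it takes over 72 s, if anything falls off the work surface, if the arm or the gripper's body presses on something with over 40 N, if the wrist force passes 120 N, or if a joint passes its speed limit or range.

## Working session

There is one attempt and no reset: what is moved stays moved. The work goes in short steps, Python scripts to look and compute and a shell command to move; the robot and the scene stay as the last step left them, time stands still between calls to the robot, and variables do not carry over. Pictures are saved under pics/ and viewed, at most 10 in all, crops included, and the job is handed in when it is done.

```bash
mkdir -p pics
cat > h.py <<'E'
import numpy as np, cv2
from scipy.spatial.transform import Rotation as R
from plant import ctrl
def ray(info,u,v):
    K=np.array(info["K"]); d=np.array([[[u,v]]],float)
    p=cv2.undistortPoints(d,K,np.array([info["k1"],0,0,0.]))[0,0]
    Rm=R.from_quat(info["orientation"]).as_matrix()
    return np.array(info["origin"]),Rm@np.array([p[0],p[1],1.])
def onplane(info,u,v,z):
    o,d=ray(info,u,v); return o+d*(z-o[2])/d[2]
def cloud(info,dep):
    K=np.array(info["K"]); h,w=dep.shape
    uv=np.stack(np.meshgrid(np.arange(w),np.arange(h)),-1).reshape(-1,1,2).astype(float)
    p=cv2.undistortPoints(uv,K,np.array([info["k1"],0,0,0.]))[:,0]
    P=np.c_[p,np.ones(len(p))]*dep.reshape(-1,1)
    Rm=R.from_quat(info["orientation"]).as_matrix()
    return (P@Rm.T+np.array(info["origin"])).reshape(h,w,3)
def grab(n,save=None):
    info=ctrl.camera_info(n); im,d=ctrl.read_camera(n)
    if save: cv2.imwrite("pics/"+save,im)
    return info,im,d
def tool():
    s=ctrl.get_state(); return np.array(s["eef_pos"]),R.from_quat(s["tcp_rot"]),s
def rel(p,Rt):
    p0,R0,s=tool(); print("shift cm",np.round(R0.inv().apply(np.array(p)-p0)*100,2),"rv",np.round((R0.inv()*Rt).as_rotvec(),3))
E
python3 - <<'E'
from h import *
import pickle
D={}
for n in("top","scene"):
    D[n]=grab(n,n+"0.png"); i=D[n][0]; print(n,np.round(i["origin"],3),np.round(i["orientation"],3),i["k1"],np.array(i["K"]).round(1).tolist())
pickle.dump(D,open("d0.pkl","wb"))
cv2.imwrite("pics/both.png",np.hstack([cv2.resize(D[n][1],(800,600)) for n in D])) 
print(ctrl.get_state())
E
```

```text
top [0.365 0.01  1.217] [ 0.716 -0.694  0.053 -0.05 ] 0.033478479539867885 [[363.2, 0.0, 259.3], [0.0, 363.2, 195.1], [0.0, 0.0, 1.0]]
scene [ 1.347 -0.578  1.712] [ 0.853  0.444 -0.124 -0.246] -0.15326485918814461 [[464.9, 0.0, 256.4], [0.0, 464.9, 183.5], [0.0, 0.0, 1.0]]
{'time': 0.1, 'qpos': array([ 1.07002010e+00,  2.87135168e-01,  1.57800001e+00, -1.10209315e-05,
        1.27858963e+00, -1.49986067e-01]), 'dq': array([ 0.00033465, -0.00277546, -0.00318657, -0.00064797,  0.00030731,
        0.00081816]), 'joint_efforts': array([ 1.76080348e-04, -4.07300270e+01, -2.93696755e+01, -1.60293298e-04,
        3.46713889e-03,  1.08593778e-05]), 'eef_pos': array([0.23164205, 0.63339294, 0.23006332]), 'tcp_rot': array([ 1.74495502e-01,  9.84657394e-01, -1.01182456e-03, -3.35794203e-04]), 'contact_force': array([-0.54553861, -0.00063697,  0.05576571]), 'wrist_torque': array([0.008423  , 0.00051181, 0.00826615]), 'finger_force': 0.0, 'opening': 0.9999633141816578}
```

View pics/top0.png

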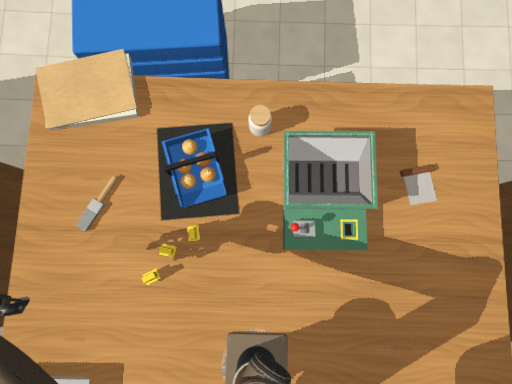

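View pics/scene0.png

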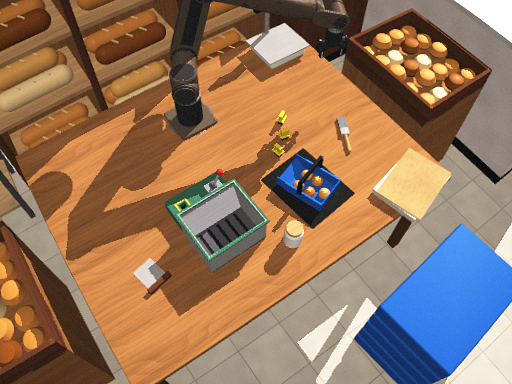

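Top picture: hopper mouth at (330,168), console at (326,228), socket at (349,229), lever ball at (295,227), tote at (194,165), jar (260,120), brush (100,205), scraper (420,185). Key-plug candidates are yellow at (193,233), (167,251) and (151,277). The one farthest right (smallest y) is (193,233). A close crop will check that.

Run:
```python
from h import *
import pickle
D=pickle.load(open("d0.pkl","rb"))
info,im,d=D["top"]; C=cloud(info,d); np.save("Ct.npy",C)
cv2.imwrite("pics/crop1.png",np.hstack([cv2.resize(im[120:300,135:255],(400,600),interpolation=cv2.INTER_CUBIC),cv2.resize(im[120:300,275:395],(400,600),interpolation=cv2.INTER_CUBIC)]))
hsv=cv2.cvtColor(im,cv2.COLOR_BGR2HSV)
m=cv2.inRange(hsv,(22,130,120),(35,255,255))
n,l,st,ce=cv2.connectedComponentsWithStats(m)
for k in range(1,n):
    if st[k,4]>15:
        P=C[l==k]; t=P[P[:,2]>P[:,2].max()-.012]
        print("yel",ce[k].round(1),st[k,4],"zmax",P[:,2].max().round(3),"top mean",t.mean(0).round(3))
def rect(P,name):
    r=cv2.minAreaRect((P[:,:2]*1000).astype(np.float32)); print(name,np.round(r[0],1),np.round(r[1],1),round(r[2],1),len(P),"z",P[:,2].mean().round(4))
# hopper rim: depth 0.14-0.156 inside region
X,Y,Z=C[...,0],C[...,1],C[...,2]
reg=np.zeros(d.shape,bool); reg[120:260,275:390]=1
rect(C[reg&(Z>.143)&(Z<.156)],"rim")
g=cv2.inRange(hsv,(50,80,40),(90,255,255))>0
rect(C[reg&g&(Z>.052)&(Z<.068)],"console")
reg[:]=0; reg[115:225,150:245]=1
b=cv2.inRange(hsv,(100,100,50),(125,255,255))>0
rect(C[reg&b],"tote blue")
rect(C[reg&b&(Z>.055)&(Z<.072)],"tote rim")
rect(C[reg&(Z>.115)&(Z<.16)],"handle")
bl=(im.max(2)<60)&reg&(Z<.012)&(d>0)
rect(C[bl],"mat")
r=cv2.inRange(hsv,(0,170,100),(6,255,255))>0; r[:,:280]=0;r[:,305:]=0;r[:215]=0;r[240:]=0
print("ball",C[r].mean(0).round(3),r.sum(),C[r][:,2].max())
```

```text
yel [349.2 229.4] 136 zmax 1.217 top mean [0.365 0.01  1.217]
yel [193.1 232.8] 171 zmax 1.217 top mean [0.365 0.01  1.217]
yel [167. 250.] 179 zmax 1.217 top mean [0.365 0.01  1.217]
yel [150.3 276.5] 190 zmax 0.066 top mean [0.267 0.344 0.061]
rim [ 584.6 -201.3] [282.5 275.6] 1.5 1608 z 0.1506
console [ 433.5 -204.9] [126.2 256.4] 1.2 2496 z 0.0606
tote blue [537.8 189.1] [461.9 186.6] 23.9 2425 z 0.0318
tote rim [620.  223.2] [227.6 160.8] 18.8 409 z 0.0635
handle [618.4 220.7] [ 18.8 160.6] 18.8 341 z 0.1377
mat [621.3 222.6] [313.9 255.5] 6.5 3161 z 0.0042
ball [ 0.428 -0.094  0.185] 48 1.2168465343764088
```

View pics/crop1.png

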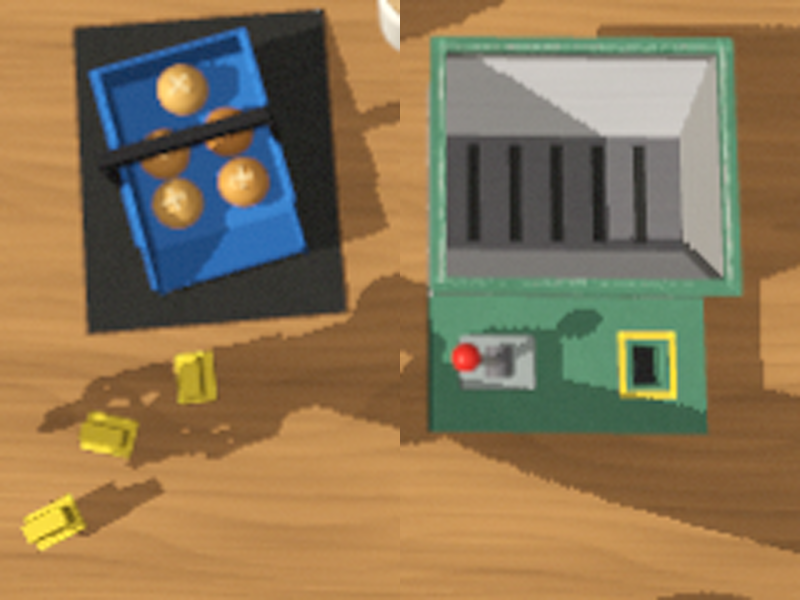

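The chosen plug is at crop (195,377), which is top-image (193,233). The tote's lip points to the image bottom (-x), and the console shows the socket at crop (647,365) and the red lever ball at (465,357). The handle measures (0.618, 0.221) with its top at about z 0.138 against the expected 0.140, and its length is 161 mm against 162. I'll go there first.

```bash
cat >> h.py <<'E'
def down(deg):
    a=np.radians(deg); y=np.array([np.cos(a),np.sin(a),0]); z=np.array([0,0,-1.]); return R.from_matrix(np.c_[np.cross(y,z),y,z])
E
python3 - <<'E'
from h import *
import pickle
D=pickle.load(open("d0.pkl","rb"))
rel([.618,.221,.2],down(18.8))
rel([.618,.221,.109],down(18.8))
i,im,d=D["top"]; 
for n,p in dict(sock=(349.2,229.4)).items(): print(n,onplane(i,*p,.06).round(4))
# inside corners of yellow frame
for p in [(193.1,232.8),(167,250),(150.3,276.5)]: print(onplane(i,*p,.04).round(4))
hsv=cv2.cvtColor(im,cv2.COLOR_BGR2HSV)
m=cv2.inRange(hsv,(22,130,120),(35,255,255)); m[:,:330]=0
c=max(cv2.findContours(m,0,2)[0],key=cv2.contourArea).reshape(-1,2)
w=np.array([onplane(i,u,v,.06)[:2]*1000 for u,v in c],np.float32); print(cv2.minAreaRect(w))
E
```

```text
shift cm [-50.46 -25.44   3.04] rv [-0.002  0.001  0.892]
shift cm [-50.46 -25.43  12.14] rv [-0.002  0.001  0.892]
sock [ 0.4329 -0.2807  0.06  ]
[0.4072 0.2168 0.04  ]
[0.3503 0.2965 0.04  ]
[0.2665 0.3429 0.04  ]
((432.62115478515625, -279.5262756347656), (60.05374526977539, 54.24073791503906), 1.8746699094772339)
```

```bash
python3 -m crank '[[-50.5,-25.4,1,0,0,0.892],[-50.5,-25.4,1,0,0,0.892],[-50.5,-25.4,1,0,0,0.892],[-50.5,-25.4,1,0,0,0.892],[-50.5,-25.4,1,0,0,0.892],[-50.5,-25.4,1,0,0,0.892],[-50.5,-25.4,1,0,0,0.892],[-50.5,-25.4,1,0,0,0.892],[-50.5,-25.4,1,0,0,0.892],[-50.5,-25.4,1,0,0,0.892]]' 1; python3 -m crank '[[0,0,0,0,0,0],[0,0,0,0,0,0],[0,0,0,0,0,0],[0,0,0,0,0,0],[0,0,0,0,0,0]]'
python3 - <<'E'
from h import *
rel([.618,.221,.109],down(18.8))
i,im,d=grab("wrist","w1.png"); C=cloud(i,d); Z=C[...,2]
P=C[(Z>.12)&(Z<.15)&(C[...,0]>.5)&(C[...,0]<.75)&(C[...,1]>.1)&(C[...,1]<.33)]
if len(P): print(len(P),P.mean(0),cv2.minAreaRect((P[:,:2]*1000).astype(np.float32)))
print(ctrl.get_state()["qpos"].round(3))
E
```

```text
time: 1.1
eef_pos: [0.5749, 0.2677, 0.2219]
tcp_rot: [0.582, 0.813, -0.0, -0.0]
contact_force: [0.6, 0.2, -0.2]
opening: 1.0
finger_force: 0.0
time: 1.6
eef_pos: [0.5732, 0.2707, 0.2226]
tcp_rot: [0.581, 0.814, 0.0, -0.0]
contact_force: [0.8, -0.6, 0.2]
opening: 1.0
finger_force: 0.0
shift cm [-6.16  2.62 11.36] rv [-0.    -0.     0.002]
3261 [0.61598551 0.23212848 0.1384921 ] ((621.1818237304688, 219.8143310546875), (22.16108512878418, 162.9053955078125), 18.591678619384766)
[ 0.281  0.204  1.691  0.     1.246 -0.049]
```

View pics/w1.png

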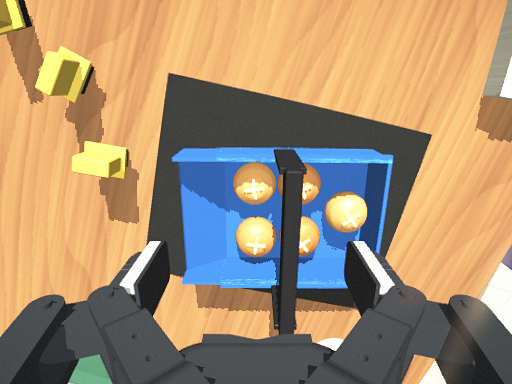

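The wrist picture shows the handle running vertically at x≈290 over the tote with five rolls. The chosen plug is at (98,160). The handle centre refines to (0.620, 0.220), yaw 18.7°. Next I descend and grip.

```bash
python3 -m crank '[[-3,1.4,1,0,0,0],[-6.1,2.8,2,0,0,0],[-6.1,2.8,3,0,0,0],[-6.1,2.8,5,0,0,0],[-6.1,2.8,7,0,0,0],[-6.1,2.8,9,0,0,0],[-6.1,2.8,10.5,0,0,0],[-6.1,2.8,11.3,0,0,0],[-6.1,2.8,11.3,0,0,0],[-6.1,2.8,11.3,0,0,0]]' 
python3 -m crank '[[0,0,0,0,0,0],[0,0,0,0,0,0],[0,0,0,0,0,0],[0,0,0,0,0,0],[0,0,0,0,0,0],[0,0,0,0,0,0],[0,0,0,0,0,0],[0,0,0,0,0,0],[0,0,0,0,0,0],[0,0,0,0,0,0]]' 0 110
python3 -m crank '[[0,0,-1,0,0,0],[0,0,-2,0,0,0],[0,0,-4,0,0,0],[0,0,-7,0,0,0],[0,0,-10,0,0,0],[0,0,-13,0,0,0],[0,0,-16,0,0,0],[0,0,-18.5,0,0,0],[0,0,-20,0,0,0],[0,0,-20,0,0,0]]'
python3 - <<'E'
from h import *
print(ctrl.get_state()["qpos"].round(3))
rel([.5,.12,.31],down(45)); rel([.59,-.2,.31],down(85))
E
```

```text
time: 2.65
eef_pos: [0.6207, 0.2211, 0.1103]
tcp_rot: [0.582, 0.813, 0.0, 0.0]
contact_force: [0.1, -0.1, 0.3]
opening: 0.999
finger_force: 0.0
time: 3.65
eef_pos: [0.6204, 0.2207, 0.1099]
tcp_rot: [0.582, 0.813, 0.0, 0.0]
contact_force: [-1.8, -2.2, 3.9]
opening: 0.142
finger_force: 108.3
time: 4.65
eef_pos: [0.6212, 0.221, 0.3121]
tcp_rot: [0.582, 0.813, 0.002, 0.002]
contact_force: [-0.3, -0.3, -5.8]
opening: 0.145
finger_force: 107.6
[ 0.188  0.202  1.532  0.     1.404 -0.14 ]
shift cm [ -5.66 -14.72   0.15] rv [ 0.005  0.002 -0.457]
shift cm [-38.85 -16.52   0.16] rv [ 0.004  0.003 -1.155]
```

Run:
```python
from h import *
rel([.626,-.072,.312],down(80))
```

```text
shift cm [-2.789e+01 -8.980e+00 -1.000e-02] rv [ 0.004  0.003 -1.068]
```

```bash
python3 -m crank '[[-0.5,-0.2,0,0,0,-0.02],[-1.5,-0.5,0,0,0,-0.06],[-3,-1,0,0,0,-0.12],[-5,-1.6,0,0,0,-0.19],[-7,-2.3,0,0,0,-0.27],[-9,-2.9,0,0,0,-0.35],[-11,-3.5,0,0,0,-0.42],[-13,-4.2,0,0,0,-0.5],[-15,-4.8,0,0,0,-0.58],[-17,-5.5,0,0,0,-0.65]]' 
python3 -m crank '[[-1.4,-1.5,0,0,0,-0.08],[-2.8,-3,0,0,0,-0.16],[-4.1,-4.4,0,0,0,-0.23],[-5.3,-5.7,0,0,0,-0.3],[-6.3,-6.8,0,0,0,-0.36],[-7,-7.6,0,0,0,-0.4],[-7,-7.6,0,0,0,-0.42],[-7,-7.6,0,0,0,-0.42]]'
python3 - <<'E'
from h import *
print(ctrl.get_state()["qpos"].round(3))
rel([.626,-.072,.312],down(80))
E
```

```text
time: 5.65
eef_pos: [0.6218, 0.0409, 0.306]
tcp_rot: [0.29, 0.957, -0.001, -0.003]
contact_force: [0.1, -0.1, -5.3]
opening: 0.143
finger_force: 107.6
time: 6.45
eef_pos: [0.6378, -0.0599, 0.3071]
tcp_rot: [0.087, 0.996, 0.001, -0.002]
contact_force: [0.0, 0.4, -5.6]
opening: 0.148
finger_force: 107.7
[-2.520e-01  1.670e-01  1.580e+00  1.000e-03  1.398e+00 -1.650e+00]
shift cm [ 0.95 -1.39 -0.48] rv [ 0.001 -0.004  0.001]
```

```bash
cat > tilt.py <<'E'
from h import *
def pose(th,psi=80,lipxy=(.606,-.185),zl=None):
    t=np.radians(th);p=np.radians(psi);h=np.array([np.cos(p),np.sin(p),0]);up=np.array([0,0,1.])
    z=.24-.0016*th if th<40 else .176
    if zl: z=zl
    xt=np.cos(t)*h+np.sin(t)*up; zt=-np.sin(t)*h+np.cos(t)*up
    pos=np.array([*lipxy,z])+.115*xt+.07*zt
    return pos,R.from_rotvec(np.cross(up,-h)*t)*down(psi)
E
python3 - <<'E'
from tilt import *
for th in range(5,51,5): rel(*pose(th))
print()
for th in (70,85,95): rel(*pose(th))
E
```

```text
shift cm [ 0.96 -2.02 -0.46] rv [-0.086 -0.004  0.001]
shift cm [ 0.96 -2.76 -0.58] rv [-0.174 -0.004  0.001]
shift cm [ 0.96 -3.57 -0.62] rv [-0.261 -0.004  0.001]
shift cm [ 0.96 -4.45 -0.6 ] rv [-0.348 -0.004  0.001]
shift cm [ 0.97 -5.4  -0.49] rv [-0.435 -0.004  0.   ]
shift cm [ 0.97 -6.41 -0.3 ] rv [-0.523 -0.004  0.   ]
shift cm [ 0.97 -7.46 -0.02] rv [-0.61  -0.004  0.   ]
shift cm [ 0.97 -8.56  0.36] rv [-0.697 -0.004 -0.   ]
shift cm [ 0.97 -9.69  0.03] rv [-0.785 -0.004 -0.   ]
shift cm [  0.97 -10.84  -0.2 ] rv [-0.872 -0.004 -0.001]

shift cm [  0.98 -15.51  -0.1 ] rv [-1.221e+00 -4.000e-03 -1.000e-03]
shift cm [  0.98 -18.84   1.03] rv [-1.483 -0.004 -0.002]
shift cm [  0.97 -20.84   2.25] rv [-1.657 -0.004 -0.002]
```

```bash
python3 -m crank '[[0.3,-1,-0.2,-0.04,0,0],[0.8,-2,-0.5,-0.09,0,0],[1,-2.8,-0.6,-0.17,0,0],[1,-3.6,-0.6,-0.26,0,0],[1,-4.4,-0.6,-0.35,0,0],[1,-5.4,-0.5,-0.43,0,0],[1,-6.4,-0.3,-0.52,0,0],[1,-6.9,-0.2,-0.56,0,0],[1,-7.2,-0.1,-0.59,0,0],[1,-7.4,0,-0.61,0,0]]'
python3 - <<'E'
from tilt import *
print(ctrl.get_state()["qpos"].round(3))
for th in range(35,86,5): rel(*pose(th))
E
```

```text
time: 7.45
eef_pos: [0.6158, -0.1314, 0.3086]
tcp_rot: [0.082, 0.95, 0.299, 0.025]
contact_force: [-1.1, 0.1, -6.0]
opening: 0.143
finger_force: 107.9
[-0.587  0.212  1.607  0.551  1.593 -2.048]
shift cm [ 0.04 -0.11  0.08] rv [-0.002 -0.002  0.001]
shift cm [ 0.04 -1.22 -0.23] rv [-0.089 -0.002  0.001]
shift cm [ 0.04 -1.96 -1.15] rv [-0.176 -0.002  0.001]
shift cm [ 0.04 -2.78 -1.99] rv [-0.263 -0.002  0.001]
shift cm [ 0.05 -3.66 -2.76] rv [-0.351 -0.002  0.001]
shift cm [ 0.05 -4.61 -3.46] rv [-0.438 -0.002  0.001]
shift cm [ 0.05 -5.62 -4.06] rv [-0.525 -0.002  0.   ]
shift cm [ 0.05 -6.67 -4.58] rv [-0.613 -0.002  0.   ]
shift cm [ 0.05 -7.77 -5.  ] rv [-0.7   -0.002  0.   ]
shift cm [ 0.06 -8.9  -5.33] rv [-0.787 -0.002  0.   ]
shift cm [  0.06 -10.05  -5.55] rv [-0.874 -0.002  0.   ]
```

```bash
python3 -m crank '[[0,-0.6,0,-0.04,0,0],[0,-1.2,-0.2,-0.09,0,0],[0,-1.6,-0.7,-0.13,0,0],[0,-2,-1.1,-0.18,0,0],[0,-2.4,-1.6,-0.22,0,0],[0,-2.8,-2,-0.26,0,0],[0,-3.2,-2.4,-0.31,0,0],[0,-3.7,-2.8,-0.35,0,0],[0,-4.1,-3.1,-0.39,0,0],[0,-4.6,-3.5,-0.44,0,0]]'
python3 - <<'E'
from tilt import *
print(ctrl.get_state()["qpos"].round(3))
for th in range(65,96,5): rel(*pose(th))
grab("top","t2.png")
E
```

```text
time: 8.45
eef_pos: [0.6063, -0.1884, 0.3124]
tcp_rot: [0.074, 0.861, 0.5, 0.044]
contact_force: [1.3, 0.3, -5.4]
opening: 0.143
finger_force: 108.2
[-0.76   0.368  1.557  0.853  1.854 -2.193]
shift cm [ 0.09 -0.79 -0.87] rv [-0.082 -0.001  0.002]
shift cm [ 0.09 -1.52 -1.79] rv [-0.169 -0.001  0.002]
shift cm [ 0.09 -2.33 -2.65] rv [-0.256 -0.001  0.002]
shift cm [ 0.1  -3.21 -3.42] rv [-0.344 -0.001  0.002]
shift cm [ 0.1  -4.16 -4.12] rv [-0.431 -0.002  0.002]
shift cm [ 0.1  -5.16 -4.74] rv [-0.518 -0.002  0.002]
shift cm [ 0.1  -6.21 -5.26] rv [-0.605 -0.002  0.001]
```

View pics/t2.png

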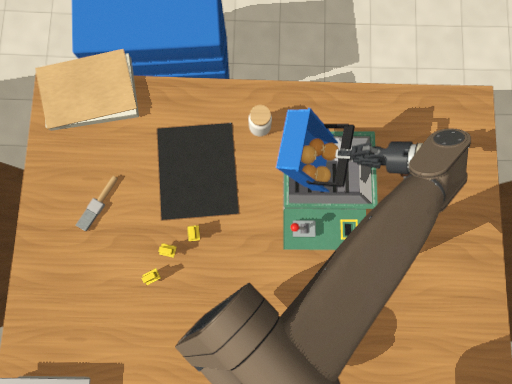

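The picture shows the tote tilted 60° over the hopper, lip near (335,165), with the rolls gathered against the lip at (318,160). I'll keep tilting.

```bash
python3 -m crank '[[0,-0.4,-0.4,-0.04,0,0],[0,-0.8,-0.9,-0.08,0,0],[0,-1.1,-1.3,-0.12,0,0],[0,-1.5,-1.8,-0.17,0,0],[0,-1.9,-2.2,-0.21,0,0],[0,-2.3,-2.6,-0.26,0,0],[0,-2.7,-3,-0.3,0,0],[0,-3.2,-3.4,-0.34,0,0],[0,-3.7,-3.8,-0.39,0,0],[0,-4.2,-4.1,-0.43,0,0]]' 
python3 -m crank '[[0,0,0,0,0,0],[0,0,0,0,0,0],[0,0,0,0,0,0],[0,0,0,0,0,0],[0,0,0,0,0,0]]'
python3 - <<'E'
from tilt import *
print(ctrl.get_state()["qpos"].round(3))
for th in range(85,101,5): rel(*pose(th))
i,a,_=grab("top"); i,b,_=grab("scene"); i,c,_=grab("wrist")
f=lambda x:cv2.resize(x,(400,300),interpolation=cv2.INTER_CUBIC)
cv2.imwrite("pics/t3.png",np.vstack([np.hstack([f(a[90:240,260:460]),f(b[150:300,140:340])]),np.hstack([f(c),f(a)])]))
E
```

```text
time: 9.5
eef_pos: [0.5964, -0.2444, 0.2955]
tcp_rot: [0.064, 0.735, 0.673, 0.058]
contact_force: [1.1, -1.1, -4.6]
opening: 0.148
finger_force: 108.7
time: 10.0
eef_pos: [0.5965, -0.2435, 0.2965]
tcp_rot: [0.063, 0.736, 0.671, 0.058]
contact_force: [-0.6, -0.2, -4.3]
opening: 0.141
finger_force: 108.7
[-0.859  0.571  1.502  1.108  2.105 -2.236]
shift cm [ 0.08  0.01 -0.04] rv [-0.004 -0.002  0.001]
shift cm [ 0.09 -0.64 -1.02] rv [-0.092 -0.002  0.001]
shift cm [ 0.09 -1.38 -1.93] rv [-0.179 -0.002  0.001]
shift cm [ 0.09 -2.2  -2.77] rv [-0.266 -0.002  0.001]
```

View pics/t3.png

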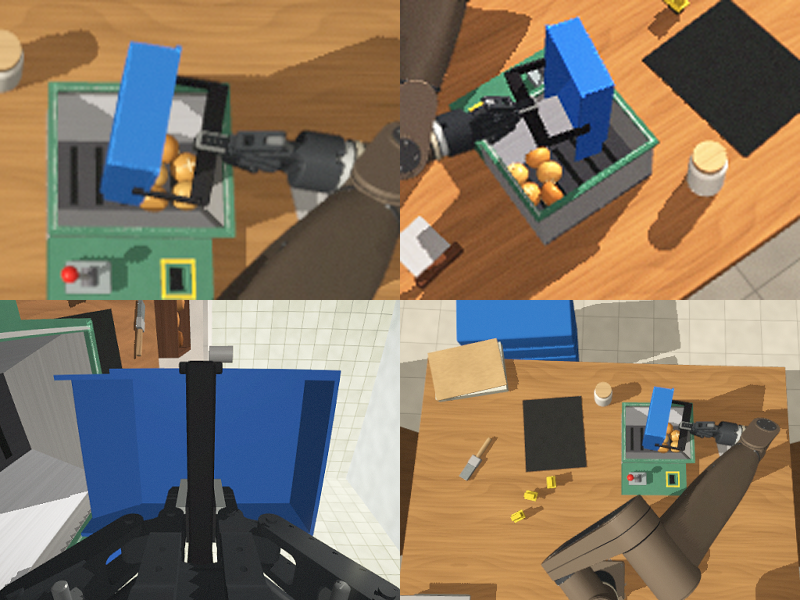

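All five rolls lie in the hopper, at about (535,172) in the scene crop, and the wrist view shows the tote empty. I'll lift, un-tilt and take it back.

```bash
python3 -m crank '[[0,1,0,0,0,0],[0,3,0,0,0,0],[0,5,0,0,0,0],[0,7,0,0,0,0],[0,7.5,0,0,0,0],[0,7.5,0,0,0,0]]'
python3 - <<'E'
from tilt import *
for th in (60,40,20,0): rel(*pose(th,zl=.255))
E
```

```text
time: 10.75
eef_pos: [0.5975, -0.237, 0.3719]
tcp_rot: [0.063, 0.736, 0.671, 0.059]
contact_force: [-0.3, 0.0, -5.0]
opening: 0.146
finger_force: 108.7
shift cm [0.06 2.22 4.77] rv [ 0.431 -0.001  0.003]
shift cm [0.05 1.94 9.44] rv [ 0.78  -0.001  0.003]
shift cm [ 0.04  0.09 13.73] rv [ 1.129 -0.     0.003]
shift cm [ 0.04 -3.12 17.13] rv [1.478 0.    0.003]
```

```bash
python3 -m crank '[[0,0.8,1.6,0.14,0,0],[0,1.5,3.2,0.29,0,0],[0,2.2,4.8,0.43,0,0],[0,2.2,6.4,0.55,0,0],[0,2.1,8,0.67,0,0],[0,1.9,9.4,0.78,0,0],[0,1.3,10.9,0.9,0,0],[0,0.7,12.4,1.01,0,0],[0,0.1,13.7,1.13,0,0],[0,-1,14.9,1.25,0,0]]'
python3 - <<'E'
from tilt import *
rel(*pose(0,zl=.255))
rel([.6205,.221,.32],down(18.7))
E
```

```text
time: 11.75
eef_pos: [0.6223, -0.0907, 0.3461]
tcp_rot: [0.086, 0.99, 0.113, 0.009]
contact_force: [0.9, 0.5, -5.7]
opening: 0.145
finger_force: 108.2
shift cm [-0.04  1.4   2.49] rv [ 0.228 -0.003  0.002]
shift cm [ 5.52 29.29  9.49] rv [ 0.204 -0.124  1.067]
```

```bash
python3 -m crank '[[0,1.4,1.2,0.11,0,0],[0,1.4,2.5,0.22,0,0],[0,1.4,2.5,0.23,0,0],[0,1.4,2.5,0.23,0,0]]'
python3 - <<'E'
from tilt import *
rel([.6205,.221,.32],down(18.7))
E
```

```text
time: 12.15
eef_pos: [0.6254, -0.0715, 0.3239]
tcp_rot: [0.086, 0.996, 0.002, -0.002]
contact_force: [-0.2, -0.6, -4.0]
opening: 0.148
finger_force: 108.2
shift cm [ 5.48 28.74  0.52] rv [ 0.    -0.006  1.073]
```

```bash
python3 -m crank '[[0.2,1,0,0,0,0.04],[0.5,3,0,0,0,0.11],[1.2,6,0.2,0,0,0.22],[1.8,9.5,0.3,0,0,0.35],[2.5,13,0.5,0,0,0.48],[3.2,17,0.5,0,0,0.63],[4,21,0.5,0,0,0.78],[4.7,24.5,0.5,0,0,0.91],[5.2,27,0.5,0,0,1.01],[5.5,28.5,0.5,0,0,1.06]]'
python3 -m crank '[[0,0,0,0,0,0],[0,0,0,0,0,0],[0,0,0,0,0,0]]'
python3 - <<'E'
from tilt import *
rel([.6205,.221,.112],down(18.7))
E
```

```text
time: 13.15
eef_pos: [0.621, 0.2183, 0.3209]
tcp_rot: [0.58, 0.815, 0.001, -0.002]
contact_force: [-0.3, -0.3, -4.1]
opening: 0.146
finger_force: 108.2
time: 13.45
eef_pos: [0.6214, 0.2157, 0.3208]
tcp_rot: [0.579, 0.816, -0.0, -0.0]
contact_force: [0.9, 0.1, -3.6]
opening: 0.143
finger_force: 108.3
shift cm [ 0.52  0.1  20.88] rv [-0.001 -0.     0.01 ]
```

```bash
python3 -m crank '[[0.3,0.1,2,0,0,0],[0.5,0.1,5,0,0,0],[0.5,0.1,9,0,0,0],[0.5,0.1,13,0,0,0],[0.5,0.1,16,0,0,0],[0.5,0.1,18.5,0,0,0],[0.5,0.1,19.8,0,0,0],[0.5,0.1,20.4,0,0,0],[0.5,0.1,20.8,0,0,0],[0.5,0.1,21,0,0,0]]'
python3 -m crank '[[0,0,0,0,0,0],[0,0,0,0,0,0]]'
```

```text
time: 14.45
eef_pos: [0.6215, 0.2225, 0.1123]
tcp_rot: [0.578, 0.816, 0.001, 0.001]
contact_force: [0.5, 0.6, -5.4]
opening: 0.147
finger_force: 108.2
time: 14.65
eef_pos: [0.621, 0.2227, 0.1122]
tcp_rot: [0.578, 0.816, 0.001, 0.001]
contact_force: [0.2, -0.1, -4.6]
opening: 0.141
finger_force: 108.2
```

```bash
python3 -m crank '[[0,0,0.1,0,0,0],[0,0,0.2,0,0,0],[0,0,0.25,0,0,0],[0,0,0.25,0,0,0]]'
python3 -m crank '[[0,0,0,0,0,0],[0,0,0,0,0,0],[0,0,0,0,0,0],[0,0,0,0,0,0],[0,0,0,0,0,0],[0,0,0,0,0,0]]' 1 20
python3 -m crank '[[0,0,-1,0,0,0],[0,0,-3,0,0,0],[0,0,-6,0,0,0],[0,0,-10,0,0,0],[0,0,-14,0,0,0],[0,0,-18,0,0,0],[0,0,-18,0,0,0],[0,0,-18,0,0,0]]'
python3 - <<'E'
from h import *
import pickle
t=grab("top","t4.png"); s=grab("scene","s4.png"); w=grab("wrist","w4.png")
pickle.dump((t,s,w),open("d4.pkl","wb"))
for nm,(i,im,d) in (("top",t),("wrist",w)):
    C=cloud(i,d); Z=C[...,2]
    P=C[(Z>.12)&(Z<.15)&(C[...,0]>.53)&(C[...,0]<.72)&(C[...,1]>.12)&(C[...,1]<.32)]
    if len(P)>20: print(nm,len(P),P[:,2].mean(),cv2.minAreaRect((P[:,:2]*1000).astype(np.float32)))
f=lambda x:cv2.resize(x,(400,300),interpolation=cv2.INTER_CUBIC)
cv2.imwrite("pics/m4.png",np.vstack([np.hstack([f(t[1][120:240,255:415]),f(s[1][160:280,150:310])]),np.hstack([f(w[1]),f(t[1])])]))
E
```

```text
time: 15.05
eef_pos: [0.6209, 0.2227, 0.1099]
tcp_rot: [0.578, 0.816, 0.0, 0.0]
contact_force: [-2.7, -0.5, 2.7]
opening: 0.143
finger_force: 109.4
time: 15.65
eef_pos: [0.6204, 0.2225, 0.1083]
tcp_rot: [0.578, 0.816, 0.0, 0.0]
contact_force: [-0.6, -0.0, 0.7]
opening: 0.997
finger_force: 0.0
time: 16.45
eef_pos: [0.621, 0.2227, 0.291]
tcp_rot: [0.578, 0.816, 0.002, 0.002]
contact_force: [-0.7, 0.7, -0.6]
opening: 1.002
finger_force: 0.0
top 178 0.13765896816440312 ((632.517822265625, 188.43260192871094), (17.79810333251953, 87.43927764892578), 16.651880264282227)
wrist 2330 0.13993362293067227 ((621.4574584960938, 222.86773681640625), (22.0147705078125, 160.54156494140625), 19.26619529724121)
```

View pics/m4.png

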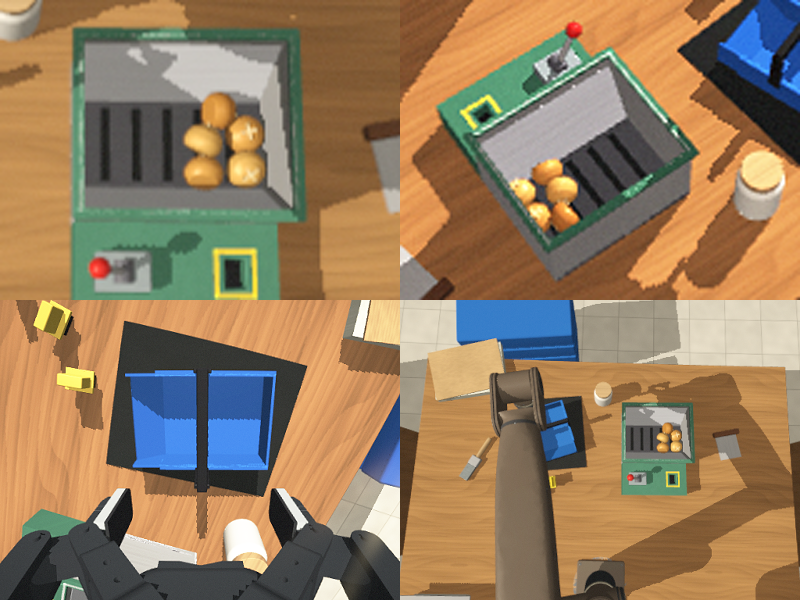

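The montage shows all five rolls in the hopper at about (225,140) and the empty tote upright on its mat, handle measured at (0.621, 0.223). Now I'll measure the plug from the wrist depth.

Run:
```python
from h import *
import pickle
t,s,w=pickle.load(open("d4.pkl","rb"))
i,im,d=w; C=cloud(i,d)
hsv=cv2.cvtColor(im,cv2.COLOR_BGR2HSV)
m=cv2.inRange(hsv,(22,100,80),(35,255,255))
n,l,st,ce=cv2.connectedComponentsWithStats(m)
for k in range(1,n):
    if st[k,4]>60:
        P=C[l==k]; t=P[(P[:,2]>.055)&(P[:,2]<.066)]
        print(ce[k].round(),st[k,4],P.mean(0).round(4),len(t))
        if len(t)>8: print("  fin top",cv2.minAreaRect((t[:,:2]*1000).astype(np.float32)),np.median(t,0).round(4))
rel([.407,.217,.2],down(90))
```

```text
[67. 24.] 1564 [0.3574 0.2964 0.0462] 623
  fin top ((350.06964111328125, 296.1895751953125), (39.40568923950195, 20.186216354370117), 78.95893859863281) [0.3521 0.2966 0.0602]
[ 99. 102.] 1209 [0.4126 0.2192 0.0454] 500
  fin top ((408.01922607421875, 215.82566833496094), (40.92445373535156, 18.752477645874023), 7.44888162612915) [0.4087 0.2167 0.0604]
shift cm [  6.54 -20.19   8.7 ] rv [-0.003 -0.003 -1.233]
```

```bash
python3 -m crank '[[3,-9,0,0,0,-0.6],[6.5,-20.2,0,0,0,-1.2],[6.5,-20.2,2,0,0,-1.36],[6.5,-20.2,8,0,0,-1.36],[6.5,-20.2,13,0,0,-1.36],[6.5,-20.2,16,0,0,-1.36],[6.5,-20.2,17,0,0,-1.36],[6.5,-20.2,17,0,0,-1.36],[6.5,-20.2,17,0,0,-1.36],[6.5,-20.2,17,0,0,-1.36]]' 0.7
python3 -m crank '[[0,0,0,0,0,0],[0,0,0,0,0,0],[0,0,0,0,0,0],[0,0,0,0,0,0]]'
python3 - <<'E'
from h import *
rel([.408,.216,.034],down(97.4))
i,im,d=grab("wrist","w5.png"); C=cloud(i,d)
hsv=cv2.cvtColor(im,cv2.COLOR_BGR2HSV)
m=cv2.inRange(hsv,(22,100,80),(35,255,255))
n,l,st,ce=cv2.connectedComponentsWithStats(m)
for k in range(1,n):
    if st[k,4]>60:
        P=C[l==k]; t=P[(P[:,2]>.055)&(P[:,2]<.066)]
        if len(t)>8: print(ce[k].round(),"  fin top",cv2.minAreaRect((t[:,:2]*1000).astype(np.float32)),len(t))
E
```

```text
time: 17.6
eef_pos: [0.4068, 0.2165, 0.1165]
tcp_rot: [-0.064, 0.998, -0.0, -0.002]
contact_force: [-0.4, -1.3, 0.4]
opening: 0.7
finger_force: 0.0
time: 18.0
eef_pos: [0.4083, 0.2169, 0.1185]
tcp_rot: [-0.063, 0.998, 0.0, 0.0]
contact_force: [0.1, -0.4, 0.2]
opening: 0.703
finger_force: 0.0
shift cm [ 0.04 -0.08  8.45] rv [ 0.     0.    -0.003]
[460.  24.]   fin top ((266.7329406738281, 340.3180236816406), (18.32863426208496, 39.2411994934082), 29.577402114868164) 1660
[373. 131.]   fin top ((349.6039733886719, 295.2745666503906), (40.388633728027344, 18.18880844116211), 79.29381561279297) 1580
[257. 190.]   fin top ((406.8238220214844, 215.6730499267578), (39.13501739501953, 17.641029357910156), 7.890289783477783) 1346
```

```bash
python3 -m crank '[[0,-0.1,2,0,0,0],[0,-0.1,5,0,0,0],[0,-0.1,7,0,0,0],[0,-0.1,8,0,0,0],[0,-0.1,8.5,0,0,0],[0,-0.1,8.5,0,0,0],[0,-0.1,8.5,0,0,0]]'
python3 -m crank '[[0,0,0,0,0,0],[0,0,0,0,0,0],[0,0,0,0,0,0],[0,0,0,0,0,0],[0,0,0,0,0,0],[0,0,0,0,0,0],[0,0,0,0,0,0]]' 0 50
python3 -m crank '[[0,0,-2,0,0,0],[0,0,-6,0,0,0],[0,0,-10,0,0,0],[0,0,-14,0,0,0],[0,0,-16,0,0,0],[0,0,-16,0,0,0],[0,0,-16,0,0,0],[0,0,-16,0,0,0]]'
python3 - <<'E'
from h import *
rel([.38,-.26,.2],down(91.5))
E
```

```text
time: 18.75
eef_pos: [0.4092, 0.2162, 0.0343]
tcp_rot: [-0.064, 0.998, 0.0, 0.001]
contact_force: [0.6, 0.0, 0.1]
opening: 0.699
finger_force: 0.0
time: 19.45
eef_pos: [0.4088, 0.216, 0.034]
tcp_rot: [-0.064, 0.998, 0.0, 0.0]
contact_force: [-0.7, -1.3, 6.6]
opening: 0.198
finger_force: 49.9
time: 20.25
eef_pos: [0.4069, 0.2154, 0.1907]
tcp_rot: [-0.064, 0.998, -0.0, -0.002]
contact_force: [-0.8, -0.0, -1.5]
opening: 0.2
finger_force: 49.2
shift cm [  8.7  -46.82  -0.86] rv [-0.001 -0.005  0.101]
```

```bash
python3 - <<'E'
from h import *
rel([.47,-.21,.25],down(91.5))
E
python3 -m crank '[[0,0,-3,0,0,0],[0,-3,-6,0,0,0],[0,-8,-6,0,0,0.05],[-0.2,-13,-6,0,0,0.1],[-0.4,-18,-6,0,0,0.1],[-0.6,-23,-6,0,0,0.1],[-0.8,-28,-6,0,0,0.1],[-1,-33,-6,0,0,0.1],[-1,-38,-6,0,0,0.1],[-1,-42,-6,0,0,0.1]]'
python3 -m crank '[[0,0,0,0,0,0],[0,0,0,0,0,0],[0,0,0,0,0,0],[0,0,0,0,0,0],[0,0,0,0,0,0]]'
python3 - <<'E'
from h import *
import pickle
w=grab("wrist","w6.png"); pickle.dump(w,open("d6.pkl","wb")); print(tool()[0],w[0]["origin"])
E
```

```text
shift cm [ -0.84 -43.01  -5.9 ] rv [-0.001 -0.005  0.101]
time: 21.25
eef_pos: [0.4706, -0.2018, 0.2506]
tcp_rot: [-0.013, 1.0, 0.001, -0.002]
contact_force: [-0.1, 1.2, -0.8]
opening: 0.202
finger_force: 49.3
time: 21.75
eef_pos: [0.4716, -0.1982, 0.2532]
tcp_rot: [-0.015, 1.0, 0.0, -0.0]
contact_force: [-0.3, 0.6, -1.0]
opening: 0.198
finger_force: 49.4
[ 0.47161549 -0.19839894  0.25343051] [ 0.39642808 -0.20123423  0.39643868]
```

View pics/w6.png

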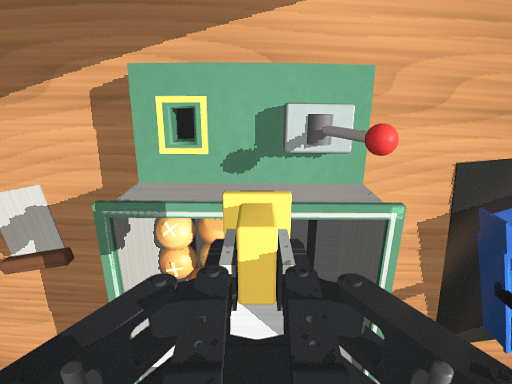

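The picture shows the socket frame at (182,125), the lever ball at (381,139), and the plug in the gripper with its flange's far edge along row 192, columns 223–291.

Run:
```python
from h import *
import pickle
i,im,d=pickle.load(open("d6.pkl","rb")); C=cloud(i,d)
hsv=cv2.cvtColor(im,cv2.COLOR_BGR2HSV)
m=cv2.inRange(hsv,(22,110,80),(35,255,255))
a=m.copy(); a[:,220:]=0
cs=[c for c in cv2.findContours(a,cv2.RETR_CCOMP,cv2.CHAIN_APPROX_NONE)[0] if cv2.contourArea(c)>300]
for c in cs:
    w=np.array([onplane(i,u,v,.06)[:2]*1000 for u,v in c.reshape(-1,2)],np.float32)
    print("frame",np.round(np.concatenate([np.ravel(x) for x in cv2.minAreaRect(w)]),1))
print("frame depth z",C[a>0][:,2].mean())
g=cv2.inRange(hsv,(60,80,40),(90,255,255))>0; Z=C[...,2]
P=C[g&(Z>.055)&(Z<.065)]; print("console",np.round(np.concatenate([np.ravel(x) for x in cv2.minAreaRect((P[:,:2]*1000).astype(np.float32))]),1))
r=(cv2.inRange(hsv,(0,170,80),(6,255,255))>0); r[:,:350]=0;r[:,405:]=0;r[:115]=0;r[160:]=0
ys,xs=np.nonzero(r); B=C[r]; print("ball px",xs.mean(),ys.mean(),"surf",np.median(B,0).round(4),"top",B[B[:,2].argmax()].round(4))
# flange
b=m.copy(); b[:,:215]=0;b[:,300:]=0; b[:180]=0
P=C[b>0]; tz=tool()[0][2]; zf=tz-.006
print("tcp",tool()[0].round(4)); 
for v in (193,196,200,206):
    x=np.nonzero(b[v])[0]; print(v,x.min(),x.max(),onplane(i,x.min(),v,zf).round(4),onplane(i,x.max(),v,zf).round(4),C[v,(x.min()+x.max())//2].round(4))
F=P[abs(P[:,2]-zf)<.004]; print("flange",len(F),np.round(np.concatenate([np.ravel(x) for x in cv2.minAreaRect((F[:,:2]*1000).astype(np.float32))]),1))
T=P[abs(P[:,2]-(tz+.026))<.004]; print("fintop",len(T),np.round(np.concatenate([np.ravel(x) for x in cv2.minAreaRect((T[:,:2]*1000).astype(np.float32))]),1))
```

```text
frame [ 432.8 -282.1   62.    55.2    1.1]
frame [ 432.5 -282.1   51.    43.5    1.1]
frame depth z 0.05874241690804255
console [ 431.  -207.1  129.3  260.3    1.2]
ball px 379.89823609226596 139.49253731343285 surf [ 0.4285 -0.1049  0.1623] top [ 0.3964 -0.2012  0.3964]
tcp [ 0.4716 -0.1984  0.2534]
193 223 290 [ 0.4466 -0.2172  0.2474] [ 0.4456 -0.1826  0.2474] [ 0.4467 -0.2001  0.2456]
196 222 291 [ 0.4482 -0.2177  0.2474] [ 0.4472 -0.182   0.2474] [ 0.4476 -0.2001  0.2477]
200 223 291 [ 0.4504 -0.2172  0.2474] [ 0.4494 -0.1818  0.2474] [ 0.4494 -0.1995  0.2489]
206 223 291 [ 0.4538 -0.2172  0.2474] [ 0.4527 -0.1816  0.2474] [ 0.4502 -0.1995  0.2553]
flange 1600 [ 458.4 -199.5   24.8   36.1    1.4]
fintop 3134 [ 469.8 -199.    40.    17.9    2.4]
```

Run:
```python
from h import *
p,_,_=tool(); rel(p+np.array([-.0376,-.0828,-.1384]),down(91.2))
```

```text
shift cm [ 4.   -8.17 13.84] rv [-0.     0.     0.008]
```

```bash
python3 -m crank '[[2,-4,0,0,0,0],[4,-8.2,1,0,0,0.01],[4,-8.2,5,0,0,0.01],[4,-8.2,9,0,0,0.01],[4,-8.2,12,0,0,0.01],[4,-8.2,13.4,0,0,0.01],[4,-8.2,13.8,0,0,0.01],[4,-8.2,13.8,0,0,0.01],[4,-8.2,13.8,0,0,0.01],[4,-8.2,13.8,0,0,0.01]]'
python3 - <<'E'
from h import *
import pickle
w=grab("wrist","w7.png"); pickle.dump(w,open("d7.pkl","wb")); print(tool()[0])
E
```

```text
time: 22.8
eef_pos: [0.4349, -0.2833, 0.1174]
tcp_rot: [-0.009, 1.0, -0.001, 0.001]
contact_force: [-0.1, -0.3, -0.7]
opening: 0.202
finger_force: 49.4
[ 0.43468745 -0.28322783  0.11709882]
```

View pics/w7.png

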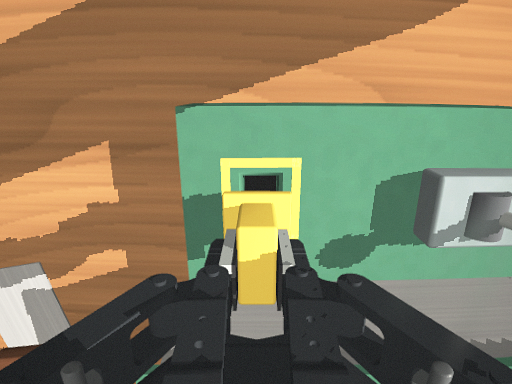

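The picture shows the socket hole at (262,182) inside its frame (columns 221–302, far edge row 158), with the plug just short of it. I'll measure the residual offset.

Run:
```python
from h import *
import pickle
i,im,d=pickle.load(open("d7.pkl","rb")); C=cloud(i,d)
hsv=cv2.cvtColor(im,cv2.COLOR_BGR2HSV)
m=cv2.inRange(hsv,(22,110,80),(35,255,255))
tz=tool()[0][2]; print(tool()[0].round(4))
for v in (160,162,175,180,185):
    x=np.nonzero(m[v,200:320])[0]+200; a,b=onplane(i,x.min(),v,.06),onplane(i,x.max(),v,.06); print(v,x.min(),x.max(),a.round(4),b.round(4),((a+b)/2).round(4))
u=np.nonzero(m[140:200,260])[0]+140; print("far edge",onplane(i,260,u.min()-.5,.06).round(4),u[:14])
Z=C[...,2]; reg=np.zeros(m.shape,bool); reg[185:330,205:310]=1; P=C[(m>0)&reg]
for n,z in (("flange",tz-.006),("fin",tz+.026)):
    F=P[abs(P[:,2]-z)<.004]; print(n,len(F),np.round(np.concatenate([np.ravel(x) for x in cv2.minAreaRect((F[:,:2]*1000).astype(np.float32))]),1),F.min(0).round(4),F.max(0).round(4))
```

```text
[ 0.4347 -0.2832  0.1171]
160 220 301 [ 0.4038 -0.3095  0.06  ] [ 0.4028 -0.2551  0.06  ] [ 0.4033 -0.2823  0.06  ]
162 220 301 [ 0.4052 -0.3095  0.06  ] [ 0.4042 -0.255   0.06  ] [ 0.4047 -0.2823  0.06  ]
175 221 300 [ 0.4142 -0.309   0.06  ] [ 0.4132 -0.2552  0.06  ] [ 0.4137 -0.2821  0.06  ]
180 221 300 [ 0.4178 -0.3091  0.06  ] [ 0.4168 -0.255   0.06  ] [ 0.4173 -0.282   0.06  ]
185 221 300 [ 0.4214 -0.3091  0.06  ] [ 0.4204 -0.2548  0.06  ] [ 0.4209 -0.282   0.06  ]
far edge [ 0.4016 -0.2827  0.06  ] [158 159 160 161 162 163 164 165 166 167 191 192 193 194]
flange 1588 [ 421.9 -284.5   25.2   36.1    1.4] [ 0.4093 -0.3026  0.1074] [ 0.435  -0.2662  0.1151]
fin 3155 [ 432.9 -284.3   40.    17.9    0.8] [ 0.4129 -0.2934  0.1391] [ 0.4529 -0.2753  0.1459]
```

```bash
python3 -m crank '[[0,0.2,0,0,0,0],[0,0.2,0.5,0,0,0],[0,0.2,1,0,0,0],[0,0.2,1.5,0,0,0],[0,0.2,1.8,0,0,0],[0,0.2,1.8,0,0,0],[0,0.2,1.8,0,0,0]]'
python3 - <<'E'
from h import *
rel([.4343,-.2809,.072],down(91.2))
E
```

```text
time: 23.55
eef_pos: [0.4337, -0.2805, 0.0972]
tcp_rot: [-0.009, 1.0, 0.0, -0.0]
contact_force: [0.1, 0.8, -0.8]
opening: 0.205
finger_force: 49.4
shift cm [-0.06 -0.04  2.52] rv [ 0.    -0.    -0.004]
```

```bash
python3 -m crank '[[0,0,0.3,0,0,0],[0,0,0.5,0,0,0],[0,0,0.7,0,0,0],[0,0,0.9,0,0,0],[0,0,1.1,0,0,0],[0,0,1.1,0,0,0],[0,0,1.1,0,0,0]]'
```

```text
time: 24.25
eef_pos: [0.4337, -0.2805, 0.0863]
tcp_rot: [-0.009, 1.0, 0.0, -0.0]
contact_force: [0.2, 0.7, -0.7]
opening: 0.196
finger_force: 49.4
```

```bash
python3 -m crank '[[0,0,0.3,0,0,0],[0,0,0.6,0,0,0],[0,0,0.9,0,0,0],[0,0,1.1,0,0,0],[0,0,1.3,0,0,0],[0,0,1.4,0,0,0],[0,0,1.5,0,0,0],[0,0,1.5,0,0,0]]'
```

```text
time: 25.05
eef_pos: [0.4339, -0.2807, 0.072]
tcp_rot: [-0.009, 1.0, -0.0, -0.0]
contact_force: [-1.8, 1.0, 3.5]
opening: 0.204
finger_force: 49.9
```

```bash
python3 -m crank '[[0,0,0.1,0,0,0],[0,0,0.1,0,0,0]]'
python3 -m crank '[[0,0,0,0,0,0],[0,0,0,0,0,0],[0,0,0,0,0,0],[0,0,0,0,0,0],[0,0,0,0,0,0]]' 0.6 20
python3 -m crank '[[0,0,-1,0,0,0],[0,0,-3,0,0,0],[0,0,-6,0,0,0],[0,0,-10,0,0,0],[0,0,-14,0,0,0],[0,0,-17,0,0,0],[0,0,-17,0,0,0],[0,0,-17,0,0,0]]'
python3 - <<'E'
from h import *
i,im,d=grab("wrist","w8.png"); C=cloud(i,d); hsv=cv2.cvtColor(im,cv2.COLOR_BGR2HSV)
m=cv2.inRange(hsv,(22,110,80),(35,255,255))>0; P=C[m]
F=P[(P[:,2]>.085)&(P[:,2]<.115)]; print("fin",len(F),F[:,2].mean(),cv2.minAreaRect((F[:,:2]*1000).astype(np.float32)))
F=P[(P[:,2]>.054)&(P[:,2]<.072)]; print("flange/frame",np.percentile(F[:,2],[5,50,95]))
rel([.43,-.035,.243],down(91.2)); rel([.43,-.035,.135],down(91.2))
E
```

```text
time: 25.25
eef_pos: [0.4339, -0.2807, 0.072]
tcp_rot: [-0.009, 1.0, 0.0, -0.0]
contact_force: [-4.6, 2.6, 9.4]
opening: 0.199
finger_force: 50.8
time: 25.75
eef_pos: [0.4337, -0.2805, 0.0702]
tcp_rot: [-0.009, 1.0, 0.0, -0.0]
contact_force: [0.5, 0.8, -0.6]
opening: 0.596
finger_force: 0.0
time: 26.55
eef_pos: [0.434, -0.2807, 0.2417]
tcp_rot: [-0.009, 1.0, -0.001, 0.001]
contact_force: [0.0, 0.2, -0.8]
opening: 0.597
finger_force: 0.0
fin 730 0.09820302737290346 ((432.3816833496094, -281.6123046875), (39.06447219848633, 17.582366943359375), 0.8075815439224243)
flange/frame [0.05684824 0.06189653 0.06745059]
shift cm [-0.08 24.52 -0.29] rv [ 0.    -0.    -0.004]
shift cm [-0.09 24.51 10.51] rv [ 0.    -0.    -0.004]
```

The plug is home: fin top at z 0.098 as expected, centred on the socket at (0.4324, -0.2816). Next is the lever.

```bash
python3 -m crank '[[0,3,-2,0,0,0],[0,8,-2,0,0,0],[0,13,-2,0,0,0],[0,18,-2,0,0,0],[0,22,-1,0,0,0],[0,24.5,1,0,0,0],[0,24.5,5,0,0,0],[0,24.5,8.5,0,0,0],[0,24.5,10.5,0,0,0],[0,24.5,10.5,0,0,0]]' 0
python3 -m crank '[[0,0,0,0,0,0],[0,-1,0,0,0,0],[0,-2,0,0,0,0],[0,-3,0,0,0,0],[0,-4,0,0,0,0],[0,-5,0,0,0,0],[0,-6,0,0,0,0],[0,-7,0,0,0,0],[0,-8,0,0,0,0],[0,-9,0,0,0,0]]'
python3 -m crank '[[0,-0.6,0,0,0,0],[0,-1.1,0,0,0,0],[0,-1.5,0,0,0,0],[0,-1.9,0,0,0,0],[0,-1.9,0,0,0,0]]'
```

```text
time: 27.6
eef_pos: [0.4256, -0.0341, 0.1302]
tcp_rot: [-0.009, 1.0, 0.002, -0.005]
contact_force: [-0.1, 0.7, -0.1]
opening: 0.001
finger_force: 0.0
time: 28.6
eef_pos: [0.431, -0.1264, 0.1352]
tcp_rot: [-0.009, 1.0, -0.0, -0.0]
contact_force: [0.3, 0.8, 0.2]
opening: -0.001
finger_force: 0.4
time: 29.1
eef_pos: [0.4314, -0.1449, 0.1354]
tcp_rot: [-0.009, 1.0, -0.0, -0.0]
contact_force: [-0.0, -0.8, 1.2]
opening: 0.003
finger_force: 0.0
```

```bash
python3 -m crank '[[0,-0.3,0,0,0,0],[0,-0.6,0,0,0,0],[0,-0.6,0,0,0,0]]'
python3 - <<'E'
from h import *
i,im,d=grab("scene","s9.png"); cv2.imwrite("pics/c9.png",cv2.resize(im[150:260,140:290],(750,550),interpolation=cv2.INTER_CUBIC))
hsv=cv2.cvtColor(im,cv2.COLOR_BGR2HSV); r=(cv2.inRange(hsv,(0,170,80),(6,255,255))>0); r[:150]=0;r[220:]=0;r[:,:150]=0;r[:,260:]=0
ys,xs=np.nonzero(r); print(len(xs),onplane(i,xs.mean(),ys.mean(),.152))
E
```

```text
time: 29.4
eef_pos: [0.4314, -0.1481, 0.1352]
tcp_rot: [-0.008, 1.0, 0.004, -0.0]
contact_force: [-0.4, 10.0, 2.6]
opening: -0.0
finger_force: 4.7
22 [ 0.42973067 -0.17728499  0.152     ]
```

View pics/c9.png

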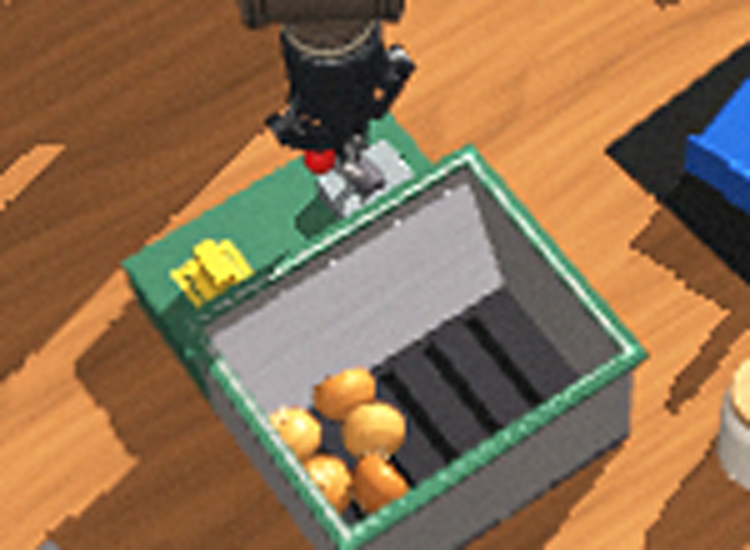

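The ball at crop (320,160) has moved to y ≈ -0.177, 40 mm past the pivot, and 10 N means it is on the stop. The plug is seated at (212,270) and the rolls are in the hopper. I'll back off and check the lever stays.

```bash
python3 -m crank '[[0,1,0,0,0,0],[0,3,0,0,0,0],[0,6,0,0,0,0],[0,7,-3,0,0,0],[0,7,-7,0,0,0],[0,7,-11,0,0,0],[0,7,-13,0,0,0],[0,7,-13,0,0,0],[0,7,-13,0,0,0],[0,7,-13,0,0,0]]'
python3 - <<'E'
from h import *
i,im,d=grab("scene","s10.png")
hsv=cv2.cvtColor(im,cv2.COLOR_BGR2HSV); r=(cv2.inRange(hsv,(0,170,80),(6,255,255))>0); r[:150]=0;r[220:]=0;r[:,:150]=0;r[:,260:]=0
ys,xs=np.nonzero(r); print(len(xs),onplane(i,xs.mean(),ys.mean(),.152))
i,im,d=grab("wrist"); C=cloud(i,d); hsv=cv2.cvtColor(im,cv2.COLOR_BGR2HSV); r=cv2.inRange(hsv,(0,170,80),(6,255,255))>0
P=C[r]; P=P[(P[:,2]>.12)&(P[:,2]<.18)&(P[:,0]<.5)]; print(len(P),np.median(P,0) if len(P) else "")
m=cv2.inRange(hsv,(22,110,80),(35,255,255))>0; P=C[m]; F=P[(P[:,2]>.085)&(P[:,2]<.115)]; print(len(F),F.mean(0) if len(F) else "")
E
```

```text
time: 30.45
eef_pos: [0.4294, -0.0802, 0.2633]
tcp_rot: [-0.009, 1.0, 0.001, -0.002]
contact_force: [-0.3, 0.8, -0.4]
opening: -0.001
finger_force: 0.0
28 [ 0.4267491  -0.17553897  0.152     ]
538 [ 0.42800297 -0.17356459  0.16162545]
800 [ 0.43179003 -0.27869028  0.09618605]
```

```bash
python3 -c "
from plant import ctrl; print(ctrl.sign_off())"
```

```text
the job is handed in; nothing more can be done
None
```

I handed the job in at about 30 s: all five rolls are in the hopper, the empty tote is upright on its mat, the plug is fully home and the lever is on, all checked by camera, though the sign-off returned no verdict.

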